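Line up drying lanterns by height

TASK

Line up the four painted lanterns in order of height on the cork mats of the drying board, one standing upright in the middle of each mat: the shortest on the mat nearest the lamp, then taller and taller to the tallest on the mat farthest from it, so that none stands in its neighbour's light. The clay is brittle and the paint still soft, so set each one down without dropping it, never let two lanterns touch, and leave the paint tin where it stands.

Things in the scene. Friction and masses are not known exactly. Their poses are not given: they have to be found in the camera images.
- red_center (a point): The shortest of the four painted clay lanterns, red: a round pierced pot with a domed lid, 95 mm tall over all and 60 mm across at its widest, about 120 g, on a flat foot 42 mm across. Its top 32 mm is an upright, bare clay-coloured knob, a plain cylinder 24 mm across; below the knob the domed lid widens. This point is on its upright axis half-way up: 47.5 mm above its foot and 47.5 mm below the top of the knob. Its z axis points up the lantern.
- yellow_center (a point): The second shortest of the four painted clay lanterns, yellow: a round pierced pot with a domed lid, 115 mm tall over all and 68 mm across at its widest, about 170 g, on a flat foot 48 mm across. Its top 32 mm is an upright, bare clay-coloured knob, a plain cylinder 24 mm across; below the knob the domed lid widens. This point is on its upright axis half-way up: 57.5 mm above its foot and 57.5 mm below the top of the knob. Its z axis points up the lantern.
- violet_center (a point): The second tallest of the four painted clay lanterns, violet: a round pierced pot with a domed lid, 135 mm tall over all and 76 mm across at its widest, about 240 g, on a flat foot 53 mm across. Its top 32 mm is an upright, bare clay-coloured knob, a plain cylinder 24 mm across; below the knob the domed lid widens. This point is on its upright axis half-way up: 67.5 mm above its foot and 67.5 mm below the top of the knob. Its z axis points up the lantern.
- green_center (a point): The tallest of the four painted clay lanterns, green: a round pierced pot with a domed lid, 155 mm tall over all and 84 mm across at its widest, about 320 g, on a flat foot 59 mm across. Its top 32 mm is an upright, bare clay-coloured knob, a plain cylinder 24 mm across; below the knob the domed lid widens. This point is on its upright axis half-way up: 77.5 mm above its foot and 77.5 mm below the top of the knob. Its z axis points up the lantern.
- mat1: One of four identical round cork mats, 76 mm across and 4 mm thick, fixed in a roughly straight row about 100 mm apart on the drying board (a pale plywood board 460 mm long, 116 mm wide, 12 mm thick, lying on the table). Origin: centre of the mat's underside, so its top is 4 mm above the origin and 16 mm above the table. Mat numbers say nothing about place in the row: any mat may be anywhere in it.
- mat2: One of four identical round cork mats, 76 mm across and 4 mm thick, fixed in a roughly straight row about 100 mm apart on the drying board (a pale plywood board 460 mm long, 116 mm wide, 12 mm thick, lying on the table). Origin: centre of the mat's underside, so its top is 4 mm above the origin and 16 mm above the table. Mat numbers say nothing about place in the row: any mat may be anywhere in it.
- mat3: One of four identical round cork mats, 76 mm across and 4 mm thick, fixed in a roughly straight row about 100 mm apart on the drying board (a pale plywood board 460 mm long, 116 mm wide, 12 mm thick, lying on the table). Origin: centre of the mat's underside, so its top is 4 mm above the origin and 16 mm above the table. Mat numbers say nothing about place in the row: any mat may be anywhere in it.
- mat4: One of four identical round cork mats, 76 mm across and 4 mm thick, fixed in a roughly straight row about 100 mm apart on the drying board (a pale plywood board 460 mm long, 116 mm wide, 12 mm thick, lying on the table). Origin: centre of the mat's underside, so its top is 4 mm above the origin and 16 mm above the table. Mat numbers say nothing about place in the row: any mat may be anywhere in it.
- lamp: Fixed bench lamp: green round foot 100 mm across, white holder, pale yellow bulb in a wire guard 74 mm across, 180 mm tall in all. It stands on the table beyond one end of the row of mats, in line with it, about 160 mm from the middle of the nearest mat; which end changes. Origin: centre of its underside.
- tin: Loose closed paint tin, steel with a blue band and red drips, 85 mm across, 104 mm tall, about 0.9 kg, standing on the table beyond the other end of the row of mats, about 160 mm from the middle of the nearest mat. Not to be moved. Origin: centre of its underside.
Not all that is in view belongs to the job. Leave any turquoise look-alike of the part that bears red_center alone.

How it is judged:
By the outcome, as a careful person would: the job done as asked, in the order asked, and still so for the second after the job is handed in, with the robot touching nothing.
It also fails if it takes over 99 s, if anything falls off the work surface, if the arm or the gripper's body presses on something with over 40 N, if the wrist force passes 120 N, or if a joint passes its speed limit or range.

ROBOT

A 7-joint arm with a two-finger parallel gripper is mounted at the origin on the work surface. World frame = base frame: x ahead of the robot, y to its left, z up, the work surface at z = 0. Lengths are in m, angles in degrees, forces in N, time in s.
With the tool pointing down it reaches from about 0.4 to 0.9 m from the base axis. Payload 5.5 kg.
Tool frame: the origin (TCP) lies at the centre of the arm's flange, where the gripper is bolted on; the fingertips stand tips_ahead ahead of it and the grasp point (between the pads) lies 155 mm ahead of it (tips_ahead is the distance from the TCP to the fingertips, in m); z points along the fingers, y is the line along which they close (so a half turn about z gives the same grasp; the last joint's range is limited). The gripper opens to 85 mm and grips with 20 to 120 N. Pads are 22 mm wide; open, the fingers measure 114 mm over their backs; the gripper's body (76 mm by 85 mm) begins 54 mm behind the grasp point. The pads swing forward as they close: fully open they stand 13 mm farther back than shut.
Start: joints at [91.742, 28.699, -24.465, 88.831, 12.651, 65.22, -12.049], TCP at [0.15, -0.632, 0.405] pointing down, gripper open.
Joint ranges: [-164.97, 164.97], [-17.58, 116.51], [-87.97, 89.64], [11.32, 138.91], [-80.73, 260.73], [10.89, 115.49], [-147.41, 147.41]. Speed limits (degrees/s): [147.25, 147.25, 180, 180, 180, 180, 180].

INTERFACE

Orientations are given as a 3x3 rotation matrix whose columns are the frame's x, y, z axes.
In Python, from workcell import * gives the robot as it stands. The module is installed in compiled form; this text tells all that it offers.
- The arm moves only by the shell command python3 -m jog 'ROWS' [FORCE]. ROWS is JSON, a list of rows, each an object of numbers: "jaw": the opening, from 0 (shut) to 1 (fully open); "dx", "dy", "dz": the shift along the world's x, y, z scaled (see below); "spin": the turn about the world's z scaled (see below). In form: [{"jaw": .., "dx": .., "dy": .., "dz": .., "spin": ..}, ...]. A call has 1 to 20 rows; each row shifts and turns the commanded pose from where the row before left it; what a row does not reach is not made up. The controller multiplies each number of a shift by 25 cm and each number of a turn by 0.08 rad. A row lasts 1/10 s, in which the tool goes at most 50 mm and 8.59 degrees, less where a joint would pass 70% of its speed; a pose out of reach is approached as far as the arm can. A call with a number of a shift or a turn outside -1 to 1 is refused whole. A call with a gripper value outside its range is refused whole. The fingers move at their own pace and stop on an object; FORCE is the grip in N (left out, the last holds). Time passes only in rows, so rows that do not move let the fingers close. It gives the time, the measured TCP pose, the force, the opening and the grip force at its end, in the units of the state.
- sense(): the state, without advancing time (a new reading comes with each control period).
- snapshot(name): name is "scene" or "top" or "wrist"; returns (picture, depth): 480x640x3 uint8, red, green, blue; 480x640 float32, m along the optical axis (not along the pixel's ray), 0 where there is no reading.
- camera_model(name): a dict with "mtx" (3x3 intrinsics, pixels), "world_to_cam" (4x4, takes a point from world to camera coordinates). Camera axes: x right, y down, z forward; pixel columns grow to the right and rows downward; lengths in m; the calibration is good to about 2 mm. The wrist camera is an equidistant fisheye: a pixel r from the principal point sees the ray r / f radians off the axis. A picture is of the moment at which its call begins: read the wrist's pose just before it. camera_model takes no time and is no camera call; for the wrist camera it gives the pose at the moment of the call.
- close_job(): hands the job in; it is judged then, once.
The state is a dict: "time": time; "qpos": joint angles; "qd": joint speeds; "tau": joint torques, N m; "ee_pos": TCP position; "orientation": TCP orientation; "ft_force": force on the tool from outside, world axes, zero at the start; "ft_torque": the same for the moment, N m; "finger_gap": finger opening in m; "grasp_force": force on a finger pad.
Only numpy, scipy, OpenCV 4.12 (cv2) and the standard library are available. Lean on these libraries where they do the work, as an engineer would, in place of code of your own. Each camera call takes 0.05 s, during which the arm holds its last target. There are 200 camera calls.

## Working session

There is one attempt and no reset: what is moved stays moved. The work goes in short steps, Python scripts to look and compute and a shell command to move; the robot and the scene stay as the last step left them, time stands still between calls to the robot, and variables do not carry over. Pictures are saved under pics/ and viewed, at most 14 in all, crops included, and the job is handed in when it is done.

```bash
mkdir -p pics; python3 - <<'E'
from workcell import *
import cv2,numpy as np
for n in ("scene","top"):
    p,d=snapshot(n); np.savez(f"{n}.npz",p=p,d=d,**camera_model(n)); cv2.imwrite(f"pics/{n}0.png",p[:,:,::-1])
    print(camera_model(n))
s=sense(); print({k:s[k] for k in("time","ee_pos","orientation","finger_gap","ft_force")})
E
```

```text
{'mtx': array([[489.41725574,   0.        , 324.84391818],
       [  0.        , 489.41725574, 243.42450031],
       [  0.        ,   0.        ,   1.        ]]), 'world_to_cam': array([[ 0.28799056,  0.95752711,  0.01425728, -0.15407549],
       [ 0.83735158, -0.24456631, -0.48890659, -0.41650815],
       [-0.46465447,  0.15273884, -0.87221962,  1.45186085],
       [ 0.        ,  0.        ,  0.        ,  1.        ]])}
{'mtx': array([[574.00920605,   0.        , 305.86573333],
       [  0.        , 574.00920605, 242.95782504],
       [  0.        ,   0.        ,   1.        ]]), 'world_to_cam': array([[ 0.01714237, -0.99975055, -0.01431681,  0.02739464],
       [-0.9967889 , -0.01596793, -0.07846605,  0.5335486 ],
       [ 0.07821786,  0.01561593, -0.99681398,  1.34386441],
       [ 0.        ,  0.        ,  0.        ,  1.        ]])}
{'time': 0.1, 'ee_pos': array([ 0.14982451, -0.63215381,  0.4037753 ]), 'orientation': array([[ 9.73008376e-01,  2.30769528e-01, -3.53002781e-04],
       [ 2.30769792e-01, -9.73006858e-01,  1.71994943e-03],
       [ 5.34377909e-05, -1.75498758e-03, -9.99998459e-01]]), 'finger_gap': 0.08529217149513868, 'ft_force': array([-0.17969147,  0.41457871,  0.34188811])}
```

View pics/scene0.png

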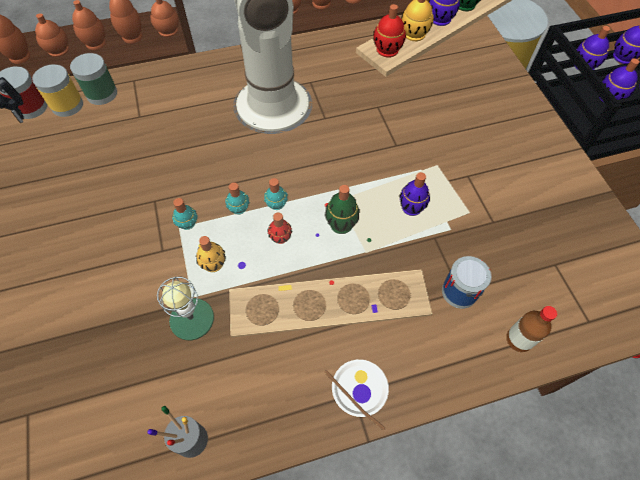

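View pics/top0.png

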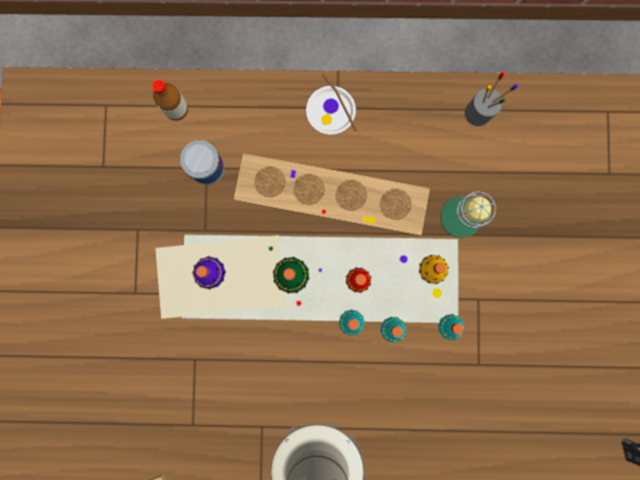

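The scene shows the lamp at the right end of the row in the top view (foot at 463,215) and the tin at the left (203,165). Mats are at (396,204), (351,195), (309,189) and (270,181). In the top view the knobs are yellow (440,268), red (360,279), green (289,273) and violet (202,271), with three turquoise look-alikes below them.

```bash
cat > h.py <<'E'
import numpy as np,cv2
def cloud(n):
    f=np.load(n+".npz"); K,T,d,p=f["mtx"],f["world_to_cam"],f["d"],f["p"]
    v,u=np.mgrid[:480,:640]; c=np.stack([(u-K[0,2])/K[0,0]*d,(v-K[1,2])/K[1,1]*d,d],-1)
    return (c-T[:3,3])@T[:3,:3],p,d,K,T
def ray(u,v,z,K,T):
    C=-T[:3,:3].T@T[:3,3]; r=T[:3,:3].T@np.array([(u-K[0,2])/K[0,0],(v-K[1,2])/K[1,1],1]); return C+r*(z-C[2])/r[2]
E
python3 - <<'E'
from h import *
H=dict(yellow=.115,red=.095,green=.155,violet=.135,t1=.095,t2=.095,t3=.095)
px=dict(top=dict(yellow=(440,268),red=(360,279),green=(289,273),violet=(202,271),t1=(353,323),t2=(397,331),t3=(458,328)),
 scene=dict(yellow=(207,243),red=(278,218),green=(344,191),violet=(420,180),t1=(275,184),t2=(235,188),t3=(181,204)))
mp=dict(top=[(396,204),(351,195),(309,189),(270,181)],scene=[(262,309),(309,305),(353,298),(394,294)])
for n in("top","scene"):
    X,p,d,K,T=cloud(n); hsv=cv2.cvtColor(p,cv2.COLOR_RGB2HSV)
    print(n)
    for k,(u,v) in px[n].items():
        w=np.zeros((480,640),bool); w[v-14:v+15,u-14:u+15]=1
        if n=="top":
            m=w&(d>0)&(X[...,2]>H[k]-.012)&(X[...,2]<H[k]+.02)
        else: m=w&(d>0)&(X[...,2]>H[k]-.006)&(X[...,2]<H[k]+.02)
        P=X[m]; 
        if len(P)==0: print(k,"none");continue
        c=(P[:,:2].min(0)+P[:,:2].max(0))/2
        vv,uu=np.nonzero(m)
        print(k,m.sum(),"med",np.median(P,0).round(4),"mid",c.round(4),"ext",np.ptp(P[:,:2],axis=0).round(3),"ray",ray(uu.mean(),vv.mean(),H[k],K,T).round(4))
    for u,v in mp[n]:
        w=np.zeros((480,640),bool); w[v-23:v+24,u-23:u+24]=1
        lab=cv2.cvtColor(p,cv2.COLOR_RGB2LAB).astype(float)
        m=(w&(p.astype(int).sum(2)<400)).astype(np.uint8)
        nn,L,S,Ce=cv2.connectedComponentsWithStats(cv2.morphologyEx(m,cv2.MORPH_OPEN,np.ones((5,5))))
        i=L[v,u]; print("mat",S[i].tolist(),ray(*Ce[i],.016,K,T).round(4),X[v,u].round(3))
    for nm,(u,v),z in (("tin",dict(top=(201,159),scene=(471,271))[n],.104),("lampfoot",dict(top=(461,217),scene=(191,320))[n],.01)): print(nm,ray(u,v,z,K,T).round(3),X[v,u].round(3))
E
```

```text
top
yellow 100 med [ 0.4773 -0.2605  0.1145] mid [ 0.4774 -0.261 ] ext [0.022 0.025] ray [ 0.4769 -0.2605  0.115 ]
red 89 med [ 0.4486 -0.0871  0.0948] mid [ 0.4495 -0.0875] ext [0.02  0.023] ray [ 0.4494 -0.0865  0.095 ]
green 97 med [0.4575 0.071  0.1549] mid [0.4576 0.0703] ext [0.022 0.023] ray [0.4572 0.0704 0.155 ]
violet 102 med [0.4593 0.2614 0.1349] mid [0.4592 0.2616] ext [0.022 0.023] ray [0.4594 0.2612 0.135 ]
t1 88 med [ 0.3505 -0.0725  0.0951] mid [ 0.3502 -0.0726] ext [0.021 0.023] ray [ 0.3498 -0.0721  0.095 ]
t2 95 med [ 0.3349 -0.1681  0.0952] mid [ 0.3346 -0.1683] ext [0.022 0.022] ray [ 0.3354 -0.1683  0.095 ]
t3 100 med [ 0.3436 -0.303   0.0943] mid [ 0.3435 -0.3038] ext [0.022 0.024] ray [ 0.3435 -0.3026  0.095 ]
mat [380, 189, 31, 31, 744] [ 0.6303 -0.1753  0.016 ] [ 0.63  -0.177  0.021]
mat [336, 180, 30, 30, 728] [ 0.6512 -0.0691  0.016 ] [ 0.651 -0.07   0.017]
mat [294, 174, 30, 30, 735] [0.6641 0.0323 0.016 ] [0.664 0.031 0.015]
mat [255, 167, 29, 30, 717] [0.6805 0.1273 0.016 ] [0.682 0.125 0.017]
tin [0.713 0.276 0.104] [0.713 0.276 0.104]
lampfoot [ 0.60
[... 488 characters left out ...]
0774  0.0947] mid [ 0.3508 -0.0775] ext [0.024 0.023] ray [ 0.3522 -0.0776  0.095 ]
t2 69 med [ 0.3377 -0.1752  0.095 ] mid [ 0.3369 -0.1752] ext [0.023 0.022] ray [ 0.3375 -0.1749  0.095 ]
t3 80 med [ 0.3454 -0.3091  0.0948] mid [ 0.3446 -0.3094] ext [0.023 0.024] ray [ 0.3462 -0.3089  0.095 ]
mat [0, 0, 640, 480, 307074] [ 0.4946 -0.0018  0.016 ] [ 0.634 -0.179  0.018]
mat [0, 0, 640, 480, 307150] [ 0.4946 -0.0019  0.016 ] [ 0.653 -0.074  0.014]
mat [0, 0, 640, 480, 307141] [ 0.4946 -0.0019  0.016 ] [0.666 0.028 0.016]
mat [0, 0, 640, 480, 307082] [ 0.4946 -0.0019  0.016 ] [0.685 0.122 0.02 ]
tin [0.712 0.28  0.104] [0.712 0.28  0.103]
lampfoot [ 0.611 -0.339  0.01 ] [ 0.615 -0.338  0.019]
```

```bash
python3 -c "
import workcell;print([a for a in dir(workcell) if a[0]!='_']); print(getattr(workcell,'tips_ahead',None)); print(workcell.sense().keys())"
python3 -m jog '[{"dx":0.16},{"dx":0.16},{"dx":0.16},{"dx":0.16},{"dx":0.16},{"dx":0.16},{"dx":0.16},{"dx":0.11},{"dy":0.1},{"dy":0.16},{"dy":0.16},{"dy":0.16},{"dy":0.16},{"dy":0.16},{"dy":0.16}]' 30; python3 -c "
import workcell;print(workcell.sense()['qpos'])"
```

```text
['PlanningError', 'camera_model', 'close_job', 'sense', 'snapshot', 'tips_ahead']
0.1734
dict_keys(['time', 'qpos', 'qd', 'tau', 'ee_pos', 'orientation', 'ft_force', 'ft_torque', 'grasp_force', 'finger_gap'])
[ 91.74274479  28.74645367 -24.45446238  88.88678855  12.65060343
  65.22055613 -12.04746537]schema error: expected keys jaw, dx, dy, dz, spin
```

```bash
python3 -m jog '[{"jaw":1,"dx":0.16,"dy":0,"dz":0,"spin":0},{"jaw":1,"dx":0.16,"dy":0,"dz":0,"spin":0},{"jaw":1,"dx":0.16,"dy":0,"dz":0,"spin":0},{"jaw":1,"dx":0.16,"dy":0,"dz":0,"spin":0},{"jaw":1,"dx":0.16,"dy":0,"dz":0,"spin":0},{"jaw":1,"dx":0.16,"dy":0,"dz":0,"spin":0},{"jaw":1,"dx":0.16,"dy":0,"dz":0,"spin":0},{"jaw":1,"dx":0.11,"dy":0,"dz":0,"spin":0},{"jaw":1,"dx":0,"dy":0.1,"dz":0,"spin":0},{"jaw":1,"dx":0,"dy":0.16,"dz":0,"spin":0},{"jaw":1,"dx":0,"dy":0.16,"dz":0,"spin":0},{"jaw":1,"dx":0,"dy":0.16,"dz":0,"spin":0},{"jaw":1,"dx":0,"dy":0.16,"dz":0,"spin":0},{"jaw":1,"dx":0,"dy":0,"dz":0,"spin":0}]' 30; python3 -c "
import workcell;print(workcell.sense()['qpos'])"
```

```text
time: 1.5
ee_pos: [0.4593, -0.4405, 0.4046]
orientation: [[0.971, 0.239, -0.001], [0.239, -0.971, 0.004], [0.0, -0.004, -1.0]]
ft_force: [0.4, 0.2, 0.1]
finger_gap: 0.0852
grasp_force: 0.0
[ 62.10184021  28.05950874 -28.55208841  90.73758063  14.17165388
  65.03540847 -45.85334787]
```

```bash
python3 -m jog '[{"jaw":1,"dx":0,"dy":0.135,"dz":0,"spin":1},{"jaw":1,"dx":0,"dy":0.135,"dz":0,"spin":1},{"jaw":1,"dx":0,"dy":0.135,"dz":0,"spin":1},{"jaw":1,"dx":0,"dy":0.135,"dz":0,"spin":1},{"jaw":1,"dx":0,"dy":0.135,"dz":0,"spin":1},{"jaw":1,"dx":0,"dy":0.135,"dz":0,"spin":1},{"jaw":1,"dx":0,"dy":0.135,"dz":0,"spin":1},{"jaw":1,"dx":0,"dy":0.135,"dz":0,"spin":1},{"jaw":1,"dx":0,"dy":0.135,"dz":0,"spin":1},{"jaw":1,"dx":0,"dy":0.135,"dz":0,"spin":1},{"jaw":1,"dx":0,"dy":0.135,"dz":0,"spin":1},{"jaw":1,"dx":0,"dy":0.135,"dz":0,"spin":1},{"jaw":1,"dx":0,"dy":0.135,"dz":0,"spin":1},{"jaw":1,"dx":0,"dy":0.135,"dz":0,"spin":1},{"jaw":1,"dx":0,"dy":0.135,"dz":0,"spin":1},{"jaw":1,"dx":0,"dy":0,"dz":0,"spin":0},{"jaw":1,"dx":0,"dy":0,"dz":0,"spin":0}]' 30; python3 - <<'E'
import workcell,cv2,numpy as np
print(workcell.sense()['qpos'])
m=workcell.camera_model("wrist"); p,d=workcell.snapshot("wrist"); np.savez("w1.npz",p=p,d=d,**m); cv2.imwrite("pics/w1.png",p[:,:,::-1]); print(m)
E
```

```text
time: 3.2
ee_pos: [0.4575, 0.0592, 0.4046]
orientation: [[0.136, 0.991, -0.0], [0.991, -0.136, 0.0], [0.0, -0.0, -1.0]]
ft_force: [-0.2, -0.8, 0.4]
finger_gap: 0.0855
grasp_force: 0.0
[ 39.50410207  14.01214008 -56.5147114  114.17921395  13.65571658
  58.73031104 -31.22500598]
{'mtx': array([[371.64829954,   0.        , 318.82444683],
       [  0.        , 371.64829954, 232.42832403],
       [  0.        ,   0.        ,   1.        ]]), 'world_to_cam': array([[ 0.99067677, -0.13622496, -0.00151646, -0.4434272 ],
       [-0.12896965, -0.94138352,  0.31171126,  0.07509545],
       [-0.04389043, -0.30860952, -0.95017566,  0.41872682],
       [ 0.        ,  0.        ,  0.        ,  1.        ]])}
```

View pics/w1.png

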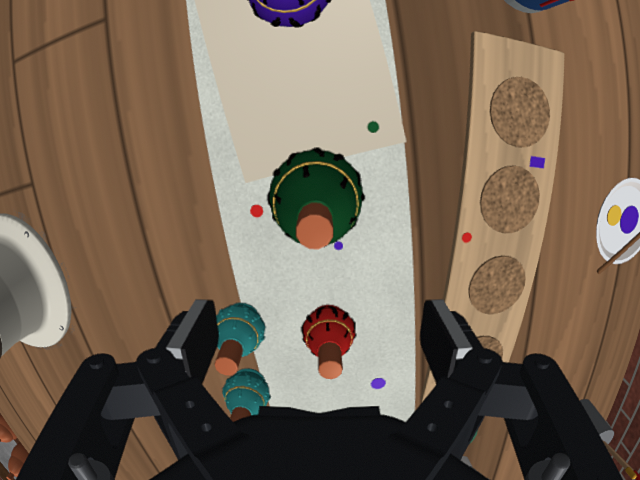

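The wrist view shows the green knob top at about (315,231), red at (330,368), and three mats at (520,112), (510,200) and (497,285).

```bash
cat >> h.py <<'E'
def fray(u,v,z,K,T):
    a=np.array([(u-K[0,2])/K[0,0],(v-K[1,2])/K[1,1]]); r=np.linalg.norm(a)+1e-9
    c=np.array([*(a/r*np.sin(r)),np.cos(r)]); C=-T[:3,:3].T@T[:3,3]; w=T[:3,:3].T@c; return C+w*(z-C[2])/w[2]
def wcloud(p,d,K,T):
    v,u=np.mgrid[:480,:640]; a=np.stack([(u-K[0,2])/K[0,0],(v-K[1,2])/K[1,1]],-1); r=np.linalg.norm(a,axis=-1)+1e-9
    c=np.concatenate([a/r[...,None]*np.tan(r)[...,None]*d[...,None],d[...,None]],-1); return (c-T[:3,3])@T[:3,:3]
def wknob(p,d,K,T,H,guess,R=.03):
    X=wcloud(p,d,K,T); m=(d>0)&(abs(X[...,2]-H)<.005)&(np.hypot(X[...,0]-guess[0],X[...,1]-guess[1])<R)
    P=X[m][:,:2]; return m.sum(),(P.min(0)+P.max(0))/2,np.ptp(P,axis=0),np.median(X[m],0)
def wmats(p,d,K,T,guesses):
    X=wcloud(p,d,K,T); out=[]
    for g in guesses:
        m=(d>0)&(np.hypot(X[...,0]-g[0],X[...,1]-g[1])<.05)&(abs(X[...,2]-.014)<.012)&(p.astype(int).sum(2)<400)
        m=cv2.morphologyEx(m.astype(np.uint8),cv2.MORPH_OPEN,np.ones((5,5)))
        cs,_=cv2.findContours(m,cv2.RETR_EXTERNAL,cv2.CHAIN_APPROX_NONE)
        if not cs: out.append(None); continue
        c=max(cs,key=cv2.contourArea)[:,0,:]
        B=np.array([fray(u,v,.016,K,T)[:2] for u,v in c],np.float32)
        (x,y),r=cv2.minEnclosingCircle(B); e=cv2.fitEllipse(B); out.append((round(x,4),round(y,4),round(r,4),np.round(e[0],4),np.round(e[1],3)))
    return out
E
python3 - <<'E'
from h import *
f=np.load("w1.npz");a=(f["p"],f["d"],f["mtx"],f["world_to_cam"])
print(wknob(*a,.155,(.458,.067))); print(wknob(*a,.095,(.45,-.09)))
print(fray(315,231,.155,*a[2:]),fray(330,368,.095,*a[2:]))
for o in wmats(*a,[(.632,-.178),(.652,-.071),(.665,.03),(.683,.125)]): print(o)
E
```

```text
(np.int64(1076), array([0.45470974, 0.06908364]), array([0.02258169, 0.0233713 ]), array([0.45466907, 0.07008906, 0.15482797]))
(np.int64(422), array([ 0.44639078, -0.08820463]), array([0.02307073, 0.02359931]), array([ 0.44638549, -0.0863591 ,  0.0945634 ]))
[0.45503215 0.06969446 0.155     ] [ 0.44657327 -0.08606036  0.095     ]
(0.6476, -0.1546, 0.026, array([ 0.6473, -0.153 ]), array([0.017, 0.049]))
(0.6474, -0.0701, 0.04, array([ 0.648 , -0.0692]), array([0.074, 0.076]))
(0.6623, 0.031, 0.0403, array([0.6612, 0.0321]), array([0.075, 0.076]))
(0.6764, 0.1208, 0.0437, array([0.6778, 0.1254]), array([0.074, 0.078]))
```

```bash
python3 -m jog '[{"jaw":0.65,"dx":-0.011,"dy":0.04,"dz":0,"spin":0},{"jaw":0.65,"dx":0,"dy":0,"dz":-0.08,"spin":0},{"jaw":0.65,"dx":0,"dy":0,"dz":-0.1,"spin":0},{"jaw":0.65,"dx":0,"dy":0,"dz":-0.1,"spin":0},{"jaw":0.65,"dx":0,"dy":0,"dz":-0.08,"spin":0},{"jaw":0.65,"dx":0,"dy":0,"dz":-0.05,"spin":0},{"jaw":0.65,"dx":0,"dy":0,"dz":0,"spin":0},{"jaw":0.65,"dx":0,"dy":0,"dz":0,"spin":0}]' 30
```

```text
time: 4.05
ee_pos: [0.455, 0.0688, 0.3026]
orientation: [[0.138, 0.99, 0.0], [0.99, -0.138, 0.0], [0.0, 0.0, -1.0]]
ft_force: [0.1, 0.1, -0.1]
finger_gap: 0.0555
grasp_force: 0.0
```

```bash
python3 -m jog '[{"jaw":0.4,"dx":0,"dy":0.002,"dz":-0.01,"spin":0},{"jaw":0.35,"dx":0,"dy":0,"dz":0,"spin":0},{"jaw":0.3,"dx":0,"dy":0,"dz":0,"spin":0},{"jaw":0.1,"dx":0,"dy":0,"dz":0,"spin":0},{"jaw":0.1,"dx":0,"dy":0,"dz":0,"spin":0},{"jaw":0.1,"dx":0,"dy":0,"dz":0,"spin":0},{"jaw":0.1,"dx":0,"dy":0,"dz":0,"spin":0}]' 40
```

```text
time: 4.75
ee_pos: [0.4553, 0.0693, 0.3003]
orientation: [[0.138, 0.99, 0.002], [0.99, -0.138, -0.0], [0.0, 0.002, -1.0]]
ft_force: [0.7, 0.1, 6.1]
finger_gap: 0.0226
grasp_force: 39.9
```

```bash
python3 -m jog '[{"jaw":0.1,"dx":0,"dy":0,"dz":0.03,"spin":0},{"jaw":0.1,"dx":0,"dy":0,"dz":0.06,"spin":0},{"jaw":0.1,"dx":0,"dy":0,"dz":0.08,"spin":0},{"jaw":0.1,"dx":0,"dy":0,"dz":0.05,"spin":0},{"jaw":0.1,"dx":0,"dy":0,"dz":0,"spin":0},{"jaw":0.1,"dx":0,"dy":0,"dz":0,"spin":0}]' 40
```

```text
time: 5.35
ee_pos: [0.4545, 0.069, 0.3547]
orientation: [[0.138, 0.99, 0.0], [0.99, -0.138, -0.001], [-0.001, 0.0, -1.0]]
ft_force: [-0.6, -0.5, -5.3]
finger_gap: 0.0226
grasp_force: 39.8
```

```bash
python3 -m jog '[{"jaw":0.1,"dx":0.05,"dy":0.013,"dz":0,"spin":0},{"jaw":0.1,"dx":0.08,"dy":0.02,"dz":0,"spin":0},{"jaw":0.1,"dx":0.1,"dy":0.025,"dz":0,"spin":0},{"jaw":0.1,"dx":0.11,"dy":0.028,"dz":0,"spin":0},{"jaw":0.1,"dx":0.11,"dy":0.028,"dz":0,"spin":0},{"jaw":0.1,"dx":0.11,"dy":0.028,"dz":0,"spin":0},{"jaw":0.1,"dx":0.11,"dy":0.028,"dz":0,"spin":0},{"jaw":0.1,"dx":0.1,"dy":0.025,"dz":0,"spin":0},{"jaw":0.1,"dx":0.07,"dy":0.018,"dz":0,"spin":0},{"jaw":0.1,"dx":0.052,"dy":0.013,"dz":0,"spin":0},{"jaw":0.1,"dx":0,"dy":0,"dz":0,"spin":0},{"jaw":0.1,"dx":0,"dy":0,"dz":0,"spin":0}]' 40
python3 - <<'E'
import workcell,cv2,numpy as np
from h import *
m=workcell.camera_model("wrist"); p,d=workcell.snapshot("wrist"); cv2.imwrite("pics/w2.png",p[:,:,::-1]); a=(p,d,m["mtx"],m["world_to_cam"])
print(wknob(*a,.209,(.678,.126)))
for o in wmats(*a,[(.628,-.176),(.649,-.07),(.661,.032),(.678,.1255)]): print(o)
E
```

```text
time: 6.55
ee_pos: [0.6776, 0.1261, 0.3527]
orientation: [[0.137, 0.991, -0.003], [0.991, -0.137, -0.0], [-0.001, -0.003, -1.0]]
ft_force: [-0.1, 0.7, -3.9]
finger_gap: 0.0232
grasp_force: 39.9
(np.int64(3697), array([0.67690033, 0.12790135]), array([0.04929817, 0.02639189]), array([0.67608566, 0.1307245 , 0.20713956]))
None
(0.66, -0.0516, 0.0194, array([ 0.6579, -0.0496]), array([0.023, 0.034]))
None
(0.6945, 0.1542, 0.0107, array([0.6935, 0.1545]), array([0.013, 0.021]))
```

View pics/w2.png

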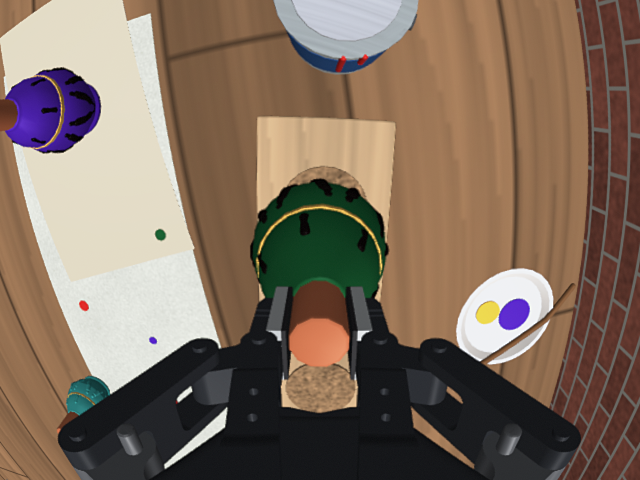

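The wrist view shows the green lantern hanging straight and centred over the end mat.

```bash
python3 -m jog '[{"jaw":0.1,"dx":0,"dy":0,"dz":-0.04,"spin":0},{"jaw":0.1,"dx":0,"dy":0,"dz":-0.04,"spin":0},{"jaw":0.1,"dx":0,"dy":0,"dz":-0.03,"spin":0},{"jaw":0.1,"dx":0,"dy":0,"dz":-0.02,"spin":0},{"jaw":0.1,"dx":0,"dy":0,"dz":-0.006,"spin":0},{"jaw":0.1,"dx":0,"dy":0,"dz":0,"spin":0},{"jaw":0.1,"dx":0,"dy":0,"dz":0,"spin":0}]' 40
```

```text
time: 7.3
ee_pos: [0.6779, 0.1259, 0.3211]
orientation: [[0.138, 0.99, 0.001], [0.99, -0.138, 0.0], [0.0, 0.001, -1.0]]
ft_force: [0.7, -0.2, -3.5]
finger_gap: 0.0225
grasp_force: 39.9
```

```bash
python3 -m jog '[{"jaw":0.1,"dx":0,"dy":0,"dz":-0.008,"spin":0},{"jaw":0.1,"dx":0,"dy":0,"dz":-0.004,"spin":0},{"jaw":0.1,"dx":0,"dy":0,"dz":0,"spin":0},{"jaw":0.1,"dx":0,"dy":0,"dz":0,"spin":0}]' 40
```

```text
time: 7.7
ee_pos: [0.6777, 0.1258, 0.3177]
orientation: [[0.137, 0.991, 0.0], [0.991, -0.137, 0.0], [0.0, 0.0, -1.0]]
ft_force: [0.7, 1.2, -5.0]
finger_gap: 0.0231
grasp_force: 39.9
```

```bash
python3 -m jog '[{"jaw":0.1,"dx":0,"dy":0,"dz":-0.004,"spin":0},{"jaw":0.1,"dx":0,"dy":0,"dz":0,"spin":0},{"jaw":0.1,"dx":0,"dy":0,"dz":0,"spin":0}]' 40;python3 -m jog '[{"jaw":0.1,"dx":0,"dy":0,"dz":-0.004,"spin":0},{"jaw":0.1,"dx":0,"dy":0,"dz":0,"spin":0},{"jaw":0.1,"dx":0,"dy":0,"dz":0,"spin":0}]' 40
```

```text
time: 8.0
ee_pos: [0.6777, 0.1258, 0.3167]
orientation: [[0.138, 0.99, -0.0], [0.99, -0.138, 0.0], [0.0, -0.0, -1.0]]
ft_force: [-0.1, -0.3, -4.2]
finger_gap: 0.0225
grasp_force: 39.9
time: 8.3
ee_pos: [0.6779, 0.1259, 0.3164]
orientation: [[0.138, 0.99, 0.001], [0.99, -0.138, 0.0], [0.0, 0.001, -1.0]]
ft_force: [-1.1, -0.8, 1.8]
finger_gap: 0.0226
grasp_force: 40.5
```

```bash
python3 -m jog '[{"jaw":0.3,"dx":0,"dy":0,"dz":0,"spin":0},{"jaw":0.45,"dx":0,"dy":0,"dz":0,"spin":0},{"jaw":0.65,"dx":0,"dy":0,"dz":0,"spin":0},{"jaw":0.65,"dx":0,"dy":0,"dz":0,"spin":0},{"jaw":0.65,"dx":0,"dy":0,"dz":0.05,"spin":0},{"jaw":0.65,"dx":0,"dy":0,"dz":0.1,"spin":0},{"jaw":0.65,"dx":0,"dy":0,"dz":0.1,"spin":0},{"jaw":0.65,"dx":0,"dy":0,"dz":0.1,"spin":0},{"jaw":0.65,"dx":-0.08,"dy":0.05,"dz":0,"spin":0},{"jaw":0.65,"dx":-0.13,"dy":0.08,"dz":0,"spin":0},{"jaw":0.65,"dx":-0.13,"dy":0.08,"dz":0,"spin":0},{"jaw":0.65,"dx":-0.13,"dy":0.08,"dz":0,"spin":0},{"jaw":0.65,"dx":-0.13,"dy":0.08,"dz":0,"spin":0},{"jaw":0.65,"dx":-0.13,"dy":0.08,"dz":0,"spin":0},{"jaw":0.65,"dx":-0.1,"dy":0.06,"dz":0,"spin":0},{"jaw":0.65,"dx":-0.055,"dy":0.03,"dz":0,"spin":0},{"jaw":0.65,"dx":0,"dy":0,"dz":0,"spin":0},{"jaw":0.65,"dx":0,"dy":0,"dz":0,"spin":0}]' 40
cat > look.py <<'E'
import workcell,cv2,numpy as np,sys
from h import *
def go(name,knobs):
    m=workcell.camera_model("wrist"); p,d=workcell.snapshot("wrist"); cv2.imwrite(f"pics/{name}.png",p[:,:,::-1]); a=(p,d,m["mtx"],m["world_to_cam"])
    for H,g in knobs:
        try: print(H,wknob(*a,H,g))
        except Exception as e: print(H,"none")
    for o in wmats(*a,[(.628,-.176),(.649,-.07),(.661,.032)]): print(o)
    print(workcell.sense()["qpos"])
E
python3 -c "
from look import *
go('w3',[(.135,(.457,.261)),(.171,(.678,.126))])"
```

```text
time: 10.1
ee_pos: [0.4577, 0.2601, 0.4037]
orientation: [[0.139, 0.99, 0.002], [0.99, -0.139, -0.0], [-0.0, 0.002, -1.0]]
ft_force: [1.3, -0.2, 0.1]
finger_gap: 0.0555
grasp_force: 0.0
0.135 (np.int64(922), array([0.45670479, 0.26097239]), array([0.02323317, 0.02344599]), array([0.45692966, 0.26181894, 0.13477454]))
0.171 (np.int64(368), array([0.67607341, 0.12659777]), array([0.02432309, 0.02446052]), array([0.6742982 , 0.12803643, 0.17026349]))
(0.6283, -0.1725, 0.0398, array([ 0.6336, -0.1673]), array([0.05 , 0.078]))
None
(0.6673, 0.0397, 0.0381, array([0.669 , 0.0458]), array([0.027, 0.082]))
[ 11.66042379  22.61322589 -54.55653854 105.97251909  20.829445
  62.04163266 -58.84153992]
```

View pics/w3.png

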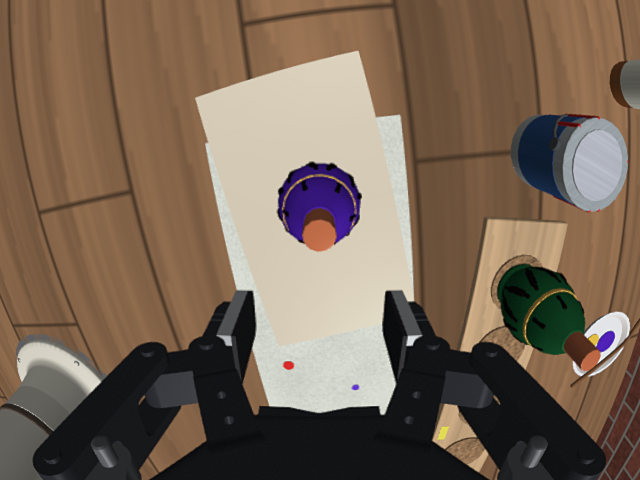

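The green lantern stands upright on the end mat (550,310). Violet's knob is at (319,235), right where it was expected.

```bash
python3 -m jog '[{"jaw":0.65,"dx":-0.004,"dy":0.004,"dz":-0.08,"spin":0},{"jaw":0.65,"dx":0,"dy":0,"dz":-0.1,"spin":0},{"jaw":0.65,"dx":0,"dy":0,"dz":-0.1,"spin":0},{"jaw":0.65,"dx":0,"dy":0,"dz":-0.1,"spin":0},{"jaw":0.65,"dx":0,"dy":0,"dz":-0.07,"spin":0},{"jaw":0.65,"dx":0,"dy":0,"dz":-0.035,"spin":0},{"jaw":0.65,"dx":0,"dy":0,"dz":0,"spin":0},{"jaw":0.4,"dx":0,"dy":0,"dz":0,"spin":0},{"jaw":0.35,"dx":0,"dy":0,"dz":0,"spin":0},{"jaw":0.3,"dx":0,"dy":0,"dz":0,"spin":0},{"jaw":0.1,"dx":0,"dy":0,"dz":0,"spin":0},{"jaw":0.1,"dx":0,"dy":0,"dz":0,"spin":0},{"jaw":0.1,"dx":0,"dy":0,"dz":0,"spin":0}]' 40
```

```text
time: 11.45
ee_pos: [0.4563, 0.2621, 0.283]
orientation: [[0.138, 0.99, 0.003], [0.99, -0.138, 0.001], [0.001, 0.002, -1.0]]
ft_force: [2.2, -1.0, 6.2]
finger_gap: 0.0224
grasp_force: 39.6
```

```bash
python3 -m jog '[{"jaw":0.1,"dx":0,"dy":0,"dz":0.03,"spin":0},{"jaw":0.1,"dx":0,"dy":0,"dz":0.06,"spin":0},{"jaw":0.1,"dx":0,"dy":0,"dz":0.08,"spin":0},{"jaw":0.1,"dx":0,"dy":0,"dz":0.05,"spin":0},{"jaw":0.1,"dx":0,"dy":-0.05,"dz":0,"spin":0},{"jaw":0.1,"dx":0,"dy":-0.09,"dz":0,"spin":0},{"jaw":0.1,"dx":0,"dy":-0.12,"dz":0,"spin":0},{"jaw":0.1,"dx":0,"dy":-0.13,"dz":0,"spin":0},{"jaw":0.1,"dx":0,"dy":-0.13,"dz":0,"spin":0},{"jaw":0.1,"dx":0,"dy":-0.13,"dz":0,"spin":0},{"jaw":0.1,"dx":0,"dy":-0.12,"dz":0,"spin":0},{"jaw":0.1,"dx":0,"dy":-0.09,"dz":0,"spin":0},{"jaw":0.1,"dx":0,"dy":-0.056,"dz":0,"spin":0},{"jaw":0.1,"dx":0,"dy":0,"dz":0,"spin":0},{"jaw":0.1,"dx":0,"dy":0,"dz":0,"spin":0}]' 40
python3 -m jog '[{"jaw":0.1,"dx":0.05,"dy":0,"dz":0,"spin":0},{"jaw":0.1,"dx":0.08,"dy":0,"dz":0,"spin":0},{"jaw":0.1,"dx":0.11,"dy":0,"dz":0,"spin":0},{"jaw":0.1,"dx":0.12,"dy":0,"dz":0,"spin":0},{"jaw":0.1,"dx":0.12,"dy":0,"dz":0,"spin":0},{"jaw":0.1,"dx":0.12,"dy":0,"dz":0,"spin":0},{"jaw":0.1,"dx":0.1,"dy":0,"dz":0,"spin":0},{"jaw":0.1,"dx":0.07,"dy":0,"dz":0,"spin":0},{"jaw":0.1,"dx":0.047,"dy":0,"dz":0,"spin":0},{"jaw":0.1,"dx":0,"dy":0,"dz":0,"spin":0},{"jaw":0.1,"dx":0,"dy":0,"dz":0,"spin":0}]' 40
python3 -c "
import workcell;print(workcell.sense()['qpos'])"
```

```text
time: 12.95
ee_pos: [0.455, 0.0325, 0.3366]
orientation: [[0.139, 0.99, -0.001], [0.99, -0.139, 0.0], [0.0, -0.001, -1.0]]
ft_force: [-0.8, 0.0, -1.9]
finger_gap: 0.0229
grasp_force: 39.4
time: 14.05
ee_pos: [0.6597, 0.0341, 0.3362]
orientation: [[0.136, 0.991, -0.001], [0.991, -0.136, 0.001], [0.0, -0.001, -1.0]]
ft_force: [-0.3, 0.1, -2.1]
finger_gap: 0.0229
grasp_force: 39.5
[ 24.91439352  39.17585521 -44.87097149  90.10222205  29.84768316
  63.36161248 -35.02667409]
```

```bash
python3 -m jog '[{"jaw":0.1,"dx":0.005,"dy":-0.004,"dz":-0.03,"spin":0},{"jaw":0.1,"dx":0,"dy":0,"dz":-0.04,"spin":0},{"jaw":0.1,"dx":0,"dy":0,"dz":-0.04,"spin":0},{"jaw":0.1,"dx":0,"dy":0,"dz":-0.02,"spin":0},{"jaw":0.1,"dx":0,"dy":0,"dz":-0.008,"spin":0},{"jaw":0.1,"dx":0,"dy":0,"dz":0,"spin":0},{"jaw":0.1,"dx":0,"dy":0,"dz":0,"spin":0}]' 40; python3 -m jog '[{"jaw":0.1,"dx":0,"dy":0,"dz":-0.006,"spin":0},{"jaw":0.1,"dx":0,"dy":0,"dz":0,"spin":0},{"jaw":0.1,"dx":0,"dy":0,"dz":0,"spin":0}]'
```

```text
time: 14.75
ee_pos: [0.6611, 0.0319, 0.3028]
orientation: [[0.137, 0.991, 0.001], [0.991, -0.137, 0.0], [0.0, 0.001, -1.0]]
ft_force: [-0.2, -0.5, -2.3]
finger_gap: 0.0226
grasp_force: 39.5
time: 15.05
ee_pos: [0.661, 0.0318, 0.3011]
orientation: [[0.138, 0.99, 0.0], [0.99, -0.138, 0.0], [0.0, 0.0, -1.0]]
ft_force: [-0.9, 0.1, -1.6]
finger_gap: 0.0221
grasp_force: 39.5
```

```bash
python3 -m jog '[{"jaw":0.1,"dx":0,"dy":0.003,"dz":-0.005,"spin":0},{"jaw":0.1,"dx":0,"dy":0,"dz":0,"spin":0},{"jaw":0.1,"dx":0,"dy":0,"dz":0,"spin":0}]' 40;python3 -m jog '[{"jaw":0.1,"dx":0,"dy":0,"dz":-0.004,"spin":0},{"jaw":0.1,"dx":0,"dy":0,"dz":0,"spin":0},{"jaw":0.1,"dx":0,"dy":0,"dz":0,"spin":0}]' 40
```

```text
time: 15.35
ee_pos: [0.6609, 0.0326, 0.2997]
orientation: [[0.137, 0.991, -0.0], [0.991, -0.137, 0.0], [0.0, -0.0, -1.0]]
ft_force: [0.1, -0.1, -1.9]
finger_gap: 0.0222
grasp_force: 39.5
time: 15.65
ee_pos: [0.6611, 0.0326, 0.299]
orientation: [[0.137, 0.991, 0.001], [0.991, -0.137, 0.0], [0.0, 0.001, -1.0]]
ft_force: [-0.4, 0.2, 1.5]
finger_gap: 0.0225
grasp_force: 39.6
```

```bash
python3 -m jog '[{"jaw":0.3,"dx":0,"dy":0,"dz":0,"spin":0},{"jaw":0.45,"dx":0,"dy":0,"dz":0,"spin":0},{"jaw":0.65,"dx":0,"dy":0,"dz":0,"spin":0},{"jaw":0.65,"dx":0,"dy":0,"dz":0,"spin":0},{"jaw":0.65,"dx":0,"dy":0,"dz":0.06,"spin":0},{"jaw":0.65,"dx":0,"dy":0,"dz":0.12,"spin":0},{"jaw":0.65,"dx":0,"dy":0,"dz":0.12,"spin":0},{"jaw":0.65,"dx":0,"dy":0,"dz":0.11,"spin":0},{"jaw":0.65,"dx":-0.05,"dy":-0.08,"dz":0,"spin":0},{"jaw":0.65,"dx":-0.085,"dy":-0.13,"dz":0,"spin":0},{"jaw":0.65,"dx":-0.085,"dy":-0.13,"dz":0,"spin":0},{"jaw":0.65,"dx":-0.085,"dy":-0.13,"dz":0,"spin":0},{"jaw":0.65,"dx":-0.085,"dy":-0.14,"dz":0,"spin":0},{"jaw":0.65,"dx":-0.085,"dy":-0.14,"dz":0,"spin":0},{"jaw":0.65,"dx":-0.085,"dy":-0.14,"dz":0,"spin":0},{"jaw":0.65,"dx":-0.085,"dy":-0.13,"dz":0,"spin":0},{"jaw":0.65,"dx":-0.06,"dy":-0.1,"dz":0,"spin":0},{"jaw":0.65,"dx":-0.041,"dy":-0.055,"dz":0,"spin":0},{"jaw":0.65,"dx":0,"dy":0,"dz":0,"spin":0},{"jaw":0.65,"dx":0,"dy":0,"dz":0,"spin":0}]' 40
python3 -c "
from look import *
go('w4',[(.115,(.4745,-.261)),(.095,(.4465,-.087))])"
```

```text
time: 17.65
ee_pos: [0.4748, -0.2607, 0.4021]
orientation: [[0.138, 0.99, 0.001], [0.99, -0.138, -0.0], [-0.0, 0.001, -1.0]]
ft_force: [-0.1, 1.4, -0.4]
finger_gap: 0.0556
grasp_force: 0.0
0.115 (np.int64(795), array([ 0.47356247, -0.26317923]), array([0.02369045, 0.02355291]), array([ 0.4742236 , -0.26232749,  0.11478539]))
0.095 (np.int64(591), array([ 0.44626312, -0.09161767]), array([0.0239583 , 0.01902687]), array([ 0.4462498 , -0.09190937,  0.09485927]))
(0.6281, -0.177, 0.0383, array([ 0.6279, -0.1768]), array([0.071, 0.075]))
(0.6487, -0.078, 0.0378, array([ 0.6481, -0.0894]), array([0.033, 0.077]))
None
[ 65.27963288  22.77087514 -49.1737146  104.14708316  19.37413824
  61.84267709   1.19123143]
```

View pics/w4.png

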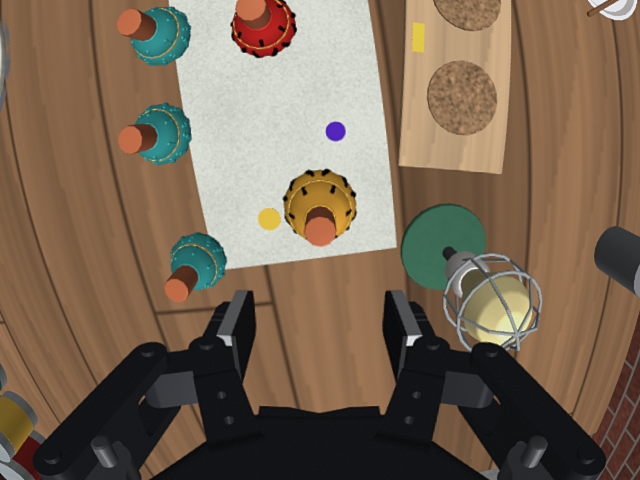

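The yellow knob is at (320,232), well clear of the lamp. The mat by the lamp is empty at (462,97).

```bash
python3 -m jog '[{"jaw":0.65,"dx":-0.003,"dy":-0.007,"dz":-0.08,"spin":0},{"jaw":0.65,"dx":0,"dy":0,"dz":-0.12,"spin":0},{"jaw":0.65,"dx":0,"dy":0,"dz":-0.12,"spin":0},{"jaw":0.65,"dx":0,"dy":0,"dz":-0.12,"spin":0},{"jaw":0.65,"dx":0,"dy":0,"dz":-0.08,"spin":0},{"jaw":0.65,"dx":0,"dy":0,"dz":-0.036,"spin":0},{"jaw":0.65,"dx":0,"dy":0,"dz":0,"spin":0},{"jaw":0.4,"dx":0,"dy":0,"dz":0,"spin":0},{"jaw":0.35,"dx":0,"dy":0,"dz":0,"spin":0},{"jaw":0.3,"dx":0,"dy":0,"dz":0,"spin":0},{"jaw":0.1,"dx":0,"dy":0,"dz":0,"spin":0},{"jaw":0.1,"dx":0,"dy":0,"dz":0,"spin":0},{"jaw":0.1,"dx":0,"dy":0,"dz":0,"spin":0}]' 40
```

```text
time: 19.0
ee_pos: [0.4745, -0.2632, 0.2634]
orientation: [[0.138, 0.99, 0.002], [0.99, -0.138, -0.001], [-0.001, 0.002, -1.0]]
ft_force: [0.1, -1.2, 6.2]
finger_gap: 0.0231
grasp_force: 39.5
```

```bash
python3 -m jog '[{"jaw":0.1,"dx":0,"dy":0,"dz":0.03,"spin":0},{"jaw":0.1,"dx":0,"dy":0,"dz":0.06,"spin":0},{"jaw":0.1,"dx":0,"dy":0,"dz":0.08,"spin":0},{"jaw":0.1,"dx":0,"dy":0,"dz":0.05,"spin":0},{"jaw":0.1,"dx":0.04,"dy":0.045,"dz":0,"spin":0},{"jaw":0.1,"dx":0.07,"dy":0.08,"dz":0,"spin":0},{"jaw":0.1,"dx":0.09,"dy":0.1,"dz":0,"spin":0},{"jaw":0.1,"dx":0.09,"dy":0.1,"dz":0,"spin":0},{"jaw":0.1,"dx":0.09,"dy":0.1,"dz":0,"spin":0},{"jaw":0.1,"dx":0.09,"dy":0.1,"dz":0,"spin":0},{"jaw":0.1,"dx":0.09,"dy":0.1,"dz":0,"spin":0},{"jaw":0.1,"dx":0.07,"dy":0.08,"dz":0,"spin":0},{"jaw":0.1,"dx":0.045,"dy":0.045,"dz":0,"spin":0},{"jaw":0.1,"dx":0.02,"dy":0.023,"dz":0,"spin":0},{"jaw":0.1,"dx":0,"dy":0,"dz":0,"spin":0},{"jaw":0.1,"dx":0,"dy":0,"dz":0,"spin":0}]' 40
```

```text
time: 20.6
ee_pos: [0.6469, -0.071, 0.3167]
orientation: [[0.139, 0.99, -0.001], [0.99, -0.139, -0.001], [-0.001, -0.001, -1.0]]
ft_force: [0.2, -0.4, -2.6]
finger_gap: 0.0226
grasp_force: 39.6
```

Contact is expected at about z = 0.279.

```bash
python3 -m jog '[{"jaw":0.1,"dx":0.004,"dy":0.004,"dz":-0.03,"spin":0},{"jaw":0.1,"dx":0,"dy":0,"dz":-0.04,"spin":0},{"jaw":0.1,"dx":0,"dy":0,"dz":-0.04,"spin":0},{"jaw":0.1,"dx":0,"dy":0,"dz":-0.02,"spin":0},{"jaw":0.1,"dx":0,"dy":0,"dz":-0.01,"spin":0},{"jaw":0.1,"dx":0,"dy":0,"dz":-0.004,"spin":0},{"jaw":0.1,"dx":0,"dy":0,"dz":0,"spin":0},{"jaw":0.1,"dx":0,"dy":0,"dz":0,"spin":0}]' 40; python3 -m jog '[{"jaw":0.1,"dx":0,"dy":0,"dz":-0.004,"spin":0},{"jaw":0.1,"dx":0,"dy":0,"dz":0,"spin":0},{"jaw":0.1,"dx":0,"dy":0,"dz":0,"spin":0}]'
```

```text
time: 21.4
ee_pos: [0.6487, -0.0686, 0.2816]
orientation: [[0.137, 0.991, 0.001], [0.991, -0.137, 0.0], [0.0, 0.001, -1.0]]
ft_force: [0.2, 0.0, -1.0]
finger_gap: 0.0227
grasp_force: 39.5
time: 21.7
ee_pos: [0.6485, -0.0687, 0.2803]
orientation: [[0.138, 0.99, 0.0], [0.99, -0.138, -0.0], [-0.0, 0.0, -1.0]]
ft_force: [0.5, -0.1, -2.3]
finger_gap: 0.0224
grasp_force: 39.5
```

```bash
python3 -m jog '[{"jaw":0.1,"dx":-0.001,"dy":-0.004,"dz":-0.004,"spin":0},{"jaw":0.1,"dx":0,"dy":0,"dz":0,"spin":0},{"jaw":0.1,"dx":0,"dy":0,"dz":0,"spin":0}]' 40;python3 -m jog '[{"jaw":0.1,"dx":0,"dy":0,"dz":-0.004,"spin":0},{"jaw":0.1,"dx":0,"dy":0,"dz":0,"spin":0},{"jaw":0.1,"dx":0,"dy":0,"dz":0,"spin":0}]' 40
```

```text
time: 22.0
ee_pos: [0.6484, -0.0696, 0.2796]
orientation: [[0.138, 0.991, 0.001], [0.991, -0.138, 0.0], [0.0, 0.001, -1.0]]
ft_force: [-0.0, 0.2, 0.2]
finger_gap: 0.0226
grasp_force: 39.7
time: 22.3
ee_pos: [0.6487, -0.0693, 0.2794]
orientation: [[0.137, 0.991, 0.001], [0.991, -0.137, -0.0], [0.0, 0.001, -1.0]]
ft_force: [-1.5, 0.4, 6.5]
finger_gap: 0.0228
grasp_force: 40.3
```

```bash
python3 -m jog '[{"jaw":0.3,"dx":0,"dy":0,"dz":0,"spin":0},{"jaw":0.45,"dx":0,"dy":0,"dz":0,"spin":0},{"jaw":0.65,"dx":0,"dy":0,"dz":0,"spin":0},{"jaw":0.65,"dx":0,"dy":0,"dz":0,"spin":0},{"jaw":0.65,"dx":0,"dy":0,"dz":0.06,"spin":0},{"jaw":0.65,"dx":0,"dy":0,"dz":0.12,"spin":0},{"jaw":0.65,"dx":0,"dy":0,"dz":0.12,"spin":0},{"jaw":0.65,"dx":0,"dy":0,"dz":0.12,"spin":0},{"jaw":0.65,"dx":0,"dy":0,"dz":0.06,"spin":0},{"jaw":0.65,"dx":-0.06,"dy":-0.01,"dz":0,"spin":0},{"jaw":0.65,"dx":-0.12,"dy":-0.01,"dz":0,"spin":0},{"jaw":0.65,"dx":-0.14,"dy":-0.01,"dz":0,"spin":0},{"jaw":0.65,"dx":-0.14,"dy":-0.01,"dz":0,"spin":0},{"jaw":0.65,"dx":-0.14,"dy":-0.01,"dz":0,"spin":0},{"jaw":0.65,"dx":-0.11,"dy":-0.01,"dz":0,"spin":0},{"jaw":0.65,"dx":-0.07,"dy":-0.01,"dz":0,"spin":0},{"jaw":0.65,"dx":-0.03,"dy":-0.005,"dz":0,"spin":0},{"jaw":0.65,"dx":0,"dy":0,"dz":0,"spin":0},{"jaw":0.65,"dx":0,"dy":0,"dz":0,"spin":0}]' 40
python3 -c "
from look import *
go('w5',[(.095,(.4463,-.0875)),(.131,(.648,-.07)),(.151,(.661,.032)),(.171,(.678,.126))])"
```

```text
time: 24.2
ee_pos: [0.4465, -0.0885, 0.3986]
orientation: [[0.138, 0.99, 0.001], [0.99, -0.138, 0.0], [0.0, 0.001, -1.0]]
ft_force: [0.1, -0.8, 0.1]
finger_gap: 0.055
grasp_force: 0.0
0.095 (np.int64(709), array([ 0.44631745, -0.08831924]), array([0.02319613, 0.02282357]), array([ 0.44640759, -0.0878292 ,  0.09481471]))
0.131 (np.int64(591), array([ 0.64748015, -0.06948296]), array([0.0247484 , 0.02409636]), array([ 0.64541556, -0.06860507,  0.13040309]))
0.151 (np.int64(639), array([0.65963741, 0.03118035]), array([0.02384425, 0.02325263]), array([0.65808243, 0.03072823, 0.15047416]))
0.171 none
(0.6282, -0.1755, 0.0391, array([ 0.6278, -0.1759]), array([0.075, 0.077]))
(0.6431, -0.0686, 0.0375, array([ 0.6408, -0.0679]), array([0.057, 0.066]))
(0.6552, 0.0299, 0.0375, array([0.6538, 0.0295]), array([0.057, 0.067]))
[ 55.97991359  12.90246144 -53.64355713 115.38891921  12.2896405
  57.40594129 -11.52970343]
```

View pics/w5.png

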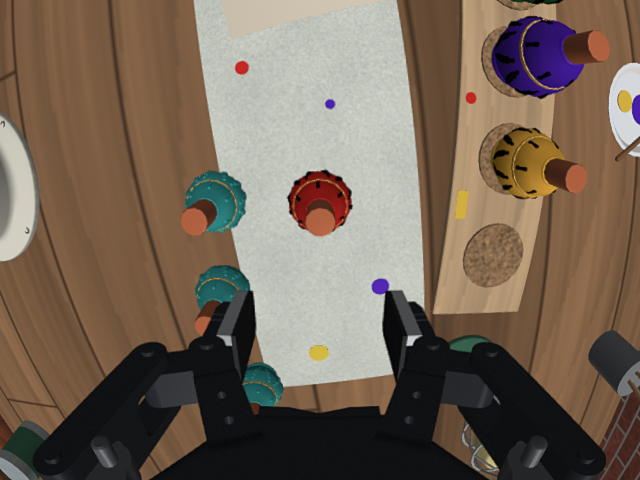

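Yellow and violet stand on their mats. The red knob is at (320,222), and the last mat is free at (493,255).

```bash
python3 -m jog '[{"jaw":0.65,"dx":0,"dy":0.001,"dz":-0.08,"spin":0},{"jaw":0.65,"dx":0,"dy":0,"dz":-0.13,"spin":0},{"jaw":0.65,"dx":0,"dy":0,"dz":-0.14,"spin":0},{"jaw":0.65,"dx":0,"dy":0,"dz":-0.14,"spin":0},{"jaw":0.65,"dx":0,"dy":0,"dz":-0.09,"spin":0},{"jaw":0.65,"dx":0,"dy":0,"dz":-0.042,"spin":0},{"jaw":0.65,"dx":0,"dy":0,"dz":0,"spin":0},{"jaw":0.4,"dx":0,"dy":0,"dz":0,"spin":0},{"jaw":0.35,"dx":0,"dy":0,"dz":0,"spin":0},{"jaw":0.3,"dx":0,"dy":0,"dz":0,"spin":0},{"jaw":0.1,"dx":0,"dy":0,"dz":0,"spin":0},{"jaw":0.1,"dx":0,"dy":0,"dz":0,"spin":0},{"jaw":0.1,"dx":0,"dy":0,"dz":0,"spin":0}]' 40
```

```text
time: 25.55
ee_pos: [0.4466, -0.0884, 0.2439]
orientation: [[0.138, 0.99, 0.003], [0.99, -0.138, -0.001], [-0.001, 0.003, -1.0]]
ft_force: [0.7, -0.4, 7.9]
finger_gap: 0.023
grasp_force: 39.3
```

```bash
python3 -m jog '[{"jaw":0.1,"dx":0,"dy":0,"dz":0.03,"spin":0},{"jaw":0.1,"dx":0,"dy":0,"dz":0.06,"spin":0},{"jaw":0.1,"dx":0,"dy":0,"dz":0.08,"spin":0},{"jaw":0.1,"dx":0,"dy":0,"dz":0.05,"spin":0},{"jaw":0.1,"dx":0.04,"dy":-0.02,"dz":0,"spin":0},{"jaw":0.1,"dx":0.08,"dy":-0.04,"dz":0,"spin":0},{"jaw":0.1,"dx":0.1,"dy":-0.05,"dz":0,"spin":0},{"jaw":0.1,"dx":0.1,"dy":-0.05,"dz":0,"spin":0},{"jaw":0.1,"dx":0.1,"dy":-0.05,"dz":0,"spin":0},{"jaw":0.1,"dx":0.1,"dy":-0.05,"dz":0,"spin":0},{"jaw":0.1,"dx":0.1,"dy":-0.04,"dz":0,"spin":0},{"jaw":0.1,"dx":0.07,"dy":-0.03,"dz":0,"spin":0},{"jaw":0.1,"dx":0.04,"dy":-0.02,"dz":0,"spin":0},{"jaw":0.1,"dx":0,"dy":0,"dz":0,"spin":0},{"jaw":0.1,"dx":0,"dy":0,"dz":0,"spin":0}]' 40
```

```text
time: 27.05
ee_pos: [0.6276, -0.1754, 0.2968]
orientation: [[0.137, 0.991, -0.002], [0.991, -0.137, 0.001], [0.0, -0.002, -1.0]]
ft_force: [0.1, -0.2, -1.5]
finger_gap: 0.0223
grasp_force: 39.5
```

Contact is expected at about z = 0.260.

```bash
python3 -m jog '[{"jaw":0.1,"dx":0.001,"dy":-0.003,"dz":-0.03,"spin":0},{"jaw":0.1,"dx":0,"dy":0,"dz":-0.04,"spin":0},{"jaw":0.1,"dx":0,"dy":0,"dz":-0.04,"spin":0},{"jaw":0.1,"dx":0,"dy":0,"dz":-0.02,"spin":0},{"jaw":0.1,"dx":0,"dy":0,"dz":-0.01,"spin":0},{"jaw":0.1,"dx":0,"dy":0,"dz":0,"spin":0},{"jaw":0.1,"dx":0,"dy":0,"dz":0,"spin":0}]' 40; python3 -m jog '[{"jaw":0.1,"dx":0,"dy":0,"dz":-0.004,"spin":0},{"jaw":0.1,"dx":0,"dy":0,"dz":0,"spin":0},{"jaw":0.1,"dx":0,"dy":0,"dz":0,"spin":0}]'
```

```text
time: 27.75
ee_pos: [0.6287, -0.1764, 0.2629]
orientation: [[0.138, 0.991, 0.0], [0.991, -0.138, 0.0], [0.0, 0.0, -1.0]]
ft_force: [-0.1, 0.9, -1.6]
finger_gap: 0.0227
grasp_force: 39.5
time: 28.05
ee_pos: [0.6286, -0.1765, 0.2619]
orientation: [[0.138, 0.99, 0.0], [0.99, -0.138, -0.0], [-0.0, 0.0, -1.0]]
ft_force: [-0.3, -0.2, -1.8]
finger_gap: 0.023
grasp_force: 39.5
```

```bash
python3 -m jog '[{"jaw":0.1,"dx":-0.002,"dy":0.001,"dz":-0.004,"spin":0},{"jaw":0.1,"dx":0,"dy":0,"dz":0,"spin":0},{"jaw":0.1,"dx":0,"dy":0,"dz":0,"spin":0}]' 40;python3 -m jog '[{"jaw":0.1,"dx":0,"dy":0,"dz":-0.004,"spin":0},{"jaw":0.1,"dx":0,"dy":0,"dz":0,"spin":0},{"jaw":0.1,"dx":0,"dy":0,"dz":0,"spin":0}]' 40
```

```text
time: 28.35
ee_pos: [0.6279, -0.1762, 0.2607]
orientation: [[0.138, 0.99, -0.0], [0.99, -0.138, 0.0], [0.0, -0.0, -1.0]]
ft_force: [0.5, -0.3, -0.5]
finger_gap: 0.0223
grasp_force: 39.5
time: 28.65
ee_pos: [0.6281, -0.1762, 0.26]
orientation: [[0.138, 0.99, 0.0], [0.99, -0.138, -0.0], [-0.0, 0.0, -1.0]]
ft_force: [-1.0, 1.0, 0.5]
finger_gap: 0.0227
grasp_force: 39.7
```

```bash
python3 -m jog '[{"jaw":0.1,"dx":0,"dy":0,"dz":-0.002,"spin":0},{"jaw":0.1,"dx":0,"dy":0,"dz":0,"spin":0},{"jaw":0.3,"dx":0,"dy":0,"dz":0,"spin":0},{"jaw":0.45,"dx":0,"dy":0,"dz":0,"spin":0},{"jaw":0.65,"dx":0,"dy":0,"dz":0,"spin":0},{"jaw":0.65,"dx":0,"dy":0,"dz":0,"spin":0},{"jaw":0.65,"dx":0,"dy":0,"dz":0.06,"spin":0},{"jaw":0.65,"dx":0,"dy":0,"dz":0.12,"spin":0},{"jaw":0.65,"dx":0,"dy":0,"dz":0.12,"spin":0},{"jaw":0.65,"dx":0,"dy":0,"dz":0.12,"spin":0},{"jaw":0.65,"dx":0,"dy":0,"dz":0.12,"spin":0},{"jaw":0.65,"dx":-0.1,"dy":0,"dz":0.05,"spin":0},{"jaw":0.65,"dx":-0.15,"dy":0,"dz":0,"spin":0},{"jaw":0.65,"dx":-0.15,"dy":0,"dz":0,"spin":0},{"jaw":0.65,"dx":-0.15,"dy":0,"dz":0,"spin":0},{"jaw":0.65,"dx":-0.15,"dy":0,"dz":0,"spin":0},{"jaw":0.65,"dx":-0.08,"dy":0,"dz":0,"spin":0},{"jaw":0.65,"dx":0,"dy":0,"dz":0,"spin":0},{"jaw":0.65,"dx":0,"dy":0,"dz":0,"spin":0}]' 40
python3 - <<'E'
import workcell,cv2
from h import *
p,d=workcell.snapshot("top"); np.savez("top2.npz",p=p,d=d,**workcell.camera_model("top")); cv2.imwrite("pics/top2.png",p[:,:,::-1])
X,p,d,K,T=cloud("top2")
for n,H,g in(("red",.111,(.6303,-.1753)),("yellow",.131,(.651,-.069)),("violet",.151,(.664,.032)),("green",.171,(.6805,.1273))):
    m=(d>0)&(abs(X[...,2]-H)<.006)&(np.hypot(X[...,0]-g[0],X[...,1]-g[1])<.03); v,u=np.nonzero(m)
    print(n,m.sum(),(ray(u.mean(),v.mean(),H,K,T)[:2]-g).round(4) if m.any() else None)
E
```

```text
time: 30.55
ee_pos: [0.4334, -0.1764, 0.4079]
orientation: [[0.138, 0.99, 0.002], [0.99, -0.138, -0.002], [-0.002, 0.002, -1.0]]
ft_force: [0.4, -0.6, 0.3]
finger_gap: 0.0553
grasp_force: 0.0
red 86 [-0.0006  0.0011]
yellow 90 [-0.0008  0.0015]
violet 88 [-0.0009  0.0008]
green 96 [-0.0015 -0.0008]
```

View pics/top2.png

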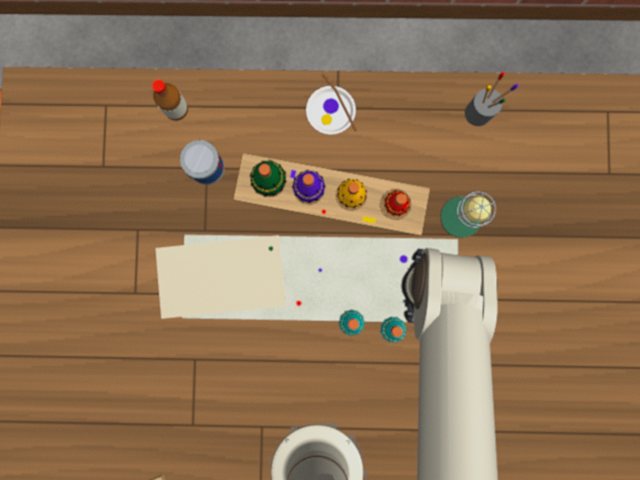

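All four stand upright within 2 mm of their mat centres, in order red, yellow, violet, green from the lamp (398,203 to 267,177). The tin has not moved (201,160).

```bash
python3 -c "
import workcell;print(workcell.close_job())"
```

```text
the job is handed in; nothing more can be done
None
```

The job is handed in: the four lanterns stand upright within 2 mm of their mat centres, in the order red, yellow, violet, green from the lamp outward, and the tin is where it was.

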